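# Empty the walnut bin of the counter organiser

### The job

One of the three grey bins in the wooden organiser on the shop counter has only a single walnut left in it. Lift that bin straight up out of the organiser, keeping it level until it is well clear, then tip it over the white tub so that the walnut drops in. Then stand the empty bin upright in the middle of the bare wooden board and let go of it.

Things in the scene. Friction and masses are not known exactly. Their poses are not given: they have to be found in the camera images.
- bin_mid (a point): Centre (33 mm above its underside) of the bin with the walnut: open grey plastic box, 60 (x) by 84 (y) by 66 mm (z, up), 130 g. Flat upright x sides, to grip from above across x; inside, the y ends are ramps leaning 22 deg outward: it pours over either. Stands 4 mm above the counter in one of 3 pockets (in a row along y, every 94 mm, 2 mm play) of a wooden frame 26 mm high; its top 44 mm are free.
- walnut_mid (a point): Centre of a brown walnut, 33 mm across and 35 mm long, about 18 g, lying loose on the floor of its bin and free to roll. The two like bins in the frame hold batteries and corks and are not needed.
- tub: White round open tub standing loose on the counter, 68 mm high, 172 mm across the rim and about 150 mm inside at the bottom, 0.5 kg; origin at the centre of its underside, z up.
- board: Bare wooden board lying fixed on the counter, 160 mm square and 15 mm thick; origin at the centre of its underside, z up.
Things that resemble listed ones, but are neither listed nor needed, are in the scene too. Leave any pink or yellow look-alike of the part that bears bin_mid alone.

How it is judged:
By the outcome, as a careful person would: the job done as asked, in the order asked, and still so for the second after the job is handed in, with the robot touching nothing.
It also fails if it takes over 45 s, if anything falls off the work surface, if the arm or the gripper's body presses on something with over 40 N, if the wrist force passes 120 N, or if a joint passes its speed limit or range.

### The arm

A 7-joint arm with a two-finger parallel gripper is mounted at the origin on the work surface. World frame = base frame: x ahead of the robot, y to its left, z up, the work surface at z = 0. Lengths are in mm, angles in rad, forces in N, time in s.
With the tool pointing down it reaches from about 425 to 825 mm from the base axis. Payload 3.6 kg.
Tool frame: the origin (TCP) lies on the front face of the gripper's body, between the roots of the fingers; the fingertips stand 84 mm ahead of it and the grasp point (between the pads) lies 65 mm ahead of it; z points along the fingers, y is the line along which they close (so a half turn about z gives the same grasp; the last joint's range is limited). The gripper opens to 93 mm and grips with 3 to 60 N. Pads are 15 mm wide; open, the fingers measure 128 mm over their backs; the gripper's body (75 mm by 188 mm) begins 65 mm behind the grasp point.
Start: joints at [1.315, 0.615, -0.013, 1.423, 0.008, 1.103, -0.04], TCP at [147.438, -633.032, 302.74] pointing down, gripper open.
Joint ranges: [-3.12, 3.12], [-0.3, 2.06], [-1.34, 1.32], [0.26, 2.42], [-1.36, 4.5], [0.01, 1.98], [-2.84, 2.84]. Speed limits (rad/s): [2.79, 2.79, 3.14, 3.14, 3.14, 3.14, 3.14].

### API

Orientations are given as a unit quaternion [x, y, z, w].
In Python, from workcell import read_state, grab_frame, camera_info, hand_in gives the robot as it stands.
- The arm moves only by the tool move_arm, never from a script. Its argument "steps" is a list of rows, each an object with "fingers": the gripper command: -1 is fully open, 1 is shut, values between are in proportion; "translation": the shift along the tool's x, y, z in cm, a list of three; "rotation": the turn, a rotation vector about the tool's x, y, z in rad, a list of three. A call has 1 to 5 rows; each row is the pose to reach, as a shift and turn from the pose commanded when the call began, along the tool's axes at that moment; what a row does not reach only later rows make up. A row lasts 1/12 s, in which the tool goes at most 41.7 mm and 7.16 degrees, less where a joint would pass 70% of its speed; a pose out of reach is approached as far as the arm can. A call with a gripper value outside its range is refused whole. The fingers move at their own pace and stop on an object; "newtons" is the grip in N (left out, the last holds). Time passes only in rows, so rows that repeat a pose let the fingers close. It gives the time, the measured TCP pose, the force, the opening and the grip force at its end, in the units of the state.
- read_state(): the state, without advancing time (a new reading comes with each control period).
- grab_frame(name): name is "side" or "top"; returns (picture, depth): 384x512x3 uint8, red, green, blue; 384x512 float32, mm along the optical axis (not along the pixel's ray), 0 where there is no reading.
- camera_info(name): a dict with "mtx" (3x3 intrinsics, pixels), "k1" (the pictures are not rectified: a ray, as slopes to the right and down, at radius r is drawn at 1 + k1 r^2 times it, then the intrinsics apply), "cam_to_world" (4x4, takes a point from camera to world coordinates). Camera axes: x right, y down, z forward; pixel columns grow to the right and rows downward; lengths in mm; the calibration is good to about 2 mm. A picture is of the moment at which its call begins. camera_info takes no time and is no camera call.
- hand_in(): hands the job in; it is judged then, once.
The state is a dict: "time_s": time; "joints": joint angles; "joint_velocities": joint speeds; "joint_efforts": joint torques, N m; "eef_pos": TCP position; "eef_rot": TCP orientation; "wrist_force": force on the tool from outside, world axes, zero at the start; "wrist_torque": the same for the moment, N m; "finger_gap": opening from 0.0 (shut) to 1.0 (fully open); "gripper_force": force on a finger pad.
Only numpy, scipy, OpenCV 4.12 (cv2) and the standard library are available. Lean on these libraries where they do the work, as an engineer would, in place of code of your own. Each camera call takes 0.05 s, during which the arm holds its last target. There are 200 camera calls.

## Working session

There is one attempt and no reset: what is moved stays moved. The work goes in short steps, Python scripts to look and compute and a tool call to move; the robot and the scene stay as the last step left them, time stands still between calls to the robot, and variables do not carry over. Pictures are saved under pics/ and viewed, at most 10 in all, crops included, and the job is handed in when it is done.

Besides the shell and the picture viewer there is one more tool, called after "Request:" as a command line: name --argument value ..., lists and objects as JSON in quotes. move_arm: Moves the arm, as the interface text tells. Its arguments: {"type":"object","properties":{"steps":{"type":"array"},"newtons":{"type":"number"}},"required":["steps"]}

```bash
mkdir -p pics; cat > h.py <<'E'
import numpy as np,cv2
from workcell import *
def cloud(name):
    im,d=grab_frame(name);c=camera_info(name);K=np.array(c["mtx"]);T=np.array(c["cam_to_world"])
    h,w=d.shape;u,v=np.meshgrid(np.arange(w),np.arange(h))
    xd=(u-K[0,2])/K[0,0];yd=(v-K[1,2])/K[1,1];x,y=xd.copy(),yd.copy()
    for _ in range(15):
        s=1+c["k1"]*(x*x+y*y);x=xd/s;y=yd/s
    P=np.stack([x*d,y*d,d,np.ones_like(d)],-1)@T.T
    P=P[...,:3];P[d==0]=np.nan
    return im,P
def save(n,im,s=1):
    cv2.imwrite(n,cv2.resize(im[...,::-1],None,fx=s,fy=s,interpolation=cv2.INTER_CUBIC))
E
python3 - <<'E'
from h import *
a,P=cloud("top");b,Q=cloud("side")
np.savez("f0",a=a,P=P,b=b,Q=Q)
save("pics/t0.png",a,1.5);save("pics/s0.png",b,1.5)
s=read_state();print(s["eef_pos"],s["eef_rot"],s["time_s"])
for n in("top","side"):print(np.round(camera_info(n)["cam_to_world"],2).tolist())
E
```

```text
[ 147.30885326 -632.54991605  301.70867483] [ 9.93458862e-01  1.14184697e-01 -1.43758441e-04 -1.15055189e-03] 0.1
[[-0.0, -0.98, 0.19, 378.48], [-1.0, 0.0, -0.0, 48.33], [0.0, -0.19, -0.98, 809.72], [0.0, 0.0, 0.0, 1.0]]
[[1.0, -0.08, 0.04, 486.81], [-0.09, -0.77, 0.63, -369.6], [-0.02, -0.64, -0.77, 575.85], [0.0, 0.0, 0.0, 1.0]]
```

View pics/t0.png

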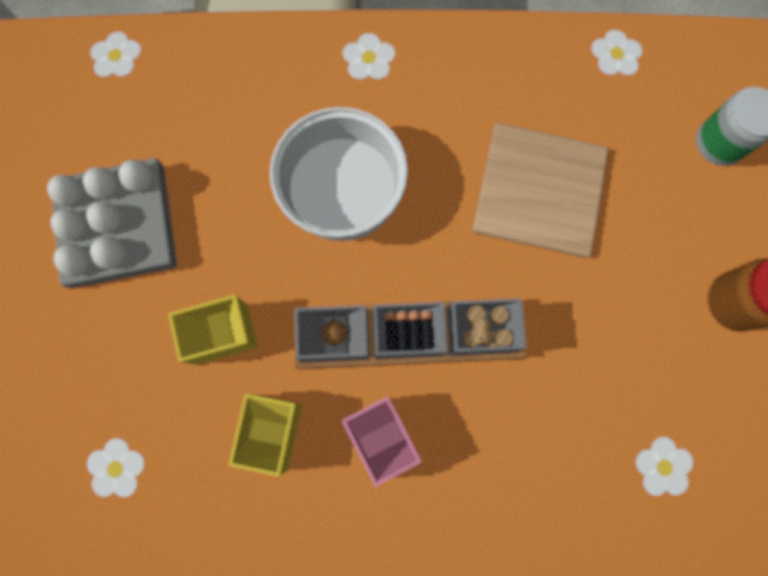

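View pics/s0.png

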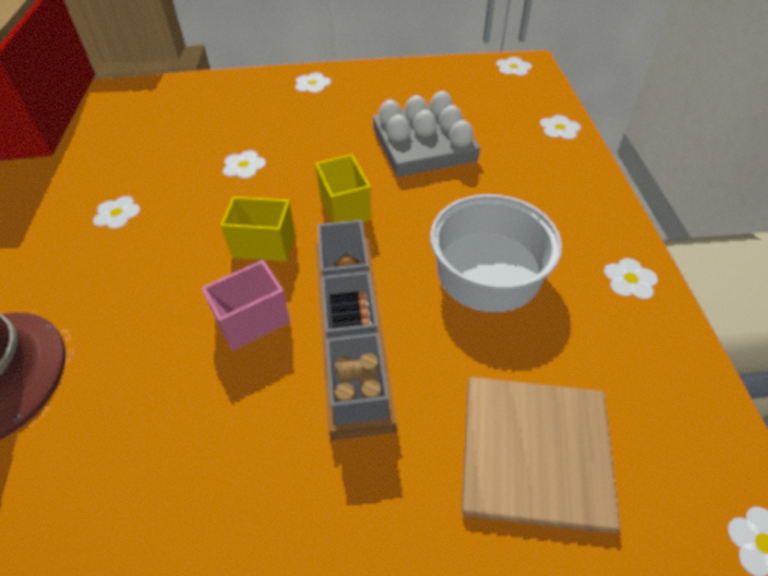

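Top view: the candidates for the bin are the grey ones at about (332,333) with one walnut, (410,330) with batteries and (488,327) with corks, plus the yellow bins at (210,329) and (264,435) and the pink one at (381,441). The grey one at (332,333) fits because it is grey, sits in the frame and holds a single brown nut. The tub is at (340,174) and the board at (541,190). I'll measure these and confirm with a crop.

```bash
python3 - <<'E'
from h import *
f=np.load("f0.npz");a,P,b,Q=f["a"],f["P"],f["b"],f["Q"]
save("pics/c0.png",a[185:260,100:370],2.9)
def rep(n,p):
    p=p[~np.isnan(p).any(1)]
    print(n,len(p),"min",p.min(0).round(),"max",p.max(0).round(),"c",((np.percentile(p,1,axis=0)+np.percentile(p,99,axis=0))/2).round(1))
    r=cv2.minAreaRect(p[:,:2].astype(np.float32));print("  rect",np.round(np.array(r[0]),1),np.round(r[1],1),round(r[2],1));return p
for nm,I,X in(("top",a,P),("side",b,Q)):
    z=X[...,2]; i=I.astype(int); sat=i.max(-1)-i.min(-1)
    print(nm,"counter z",np.nanmedian(z))
    # approx windows in world coords
    def win(x0,x1,y0,y1,z0,z1):return (X[...,0]>x0)&(X[...,0]<x1)&(X[...,1]>y0)&(X[...,1]<y1)&(z>z0)&(z<z1)
    if nm=="top":
        for u,v in((221,222),(273,220),(325,218),(227,116),(360,127),(223,222),(197,205),(246,205),(197,240)):print((u,v),X[v,u].round(1))
    c=P[222,221];rep("bins rim",X[win(c[0]-50,c[0]+50,c[1]-260,c[1]+60,62,76)&(sat<60)])
    rep("walnutbin rim",X[win(c[0]-50,c[0]+50,c[1]-55,c[1]+55,64,76)&(sat<60)])
    rep("walnut",X[win(c[0]-28,c[0]+28,c[1]-40,c[1]+40,12,60)&(i[...,0]-i[...,2]>25)])
    t=P[116,227];p=rep("tub rim",X[win(t[0]-110,t[0]+110,t[1]-110,t[1]+110,63,75)])
    print("  circ",cv2.minEnclosingCircle(p[:,:2].astype(np.float32)))
    t=P[127,360];rep("board",X[win(t[0]-110,t[0]+110,t[1]-110,t[1]+110,10,20)])
E
```

```text
top counter z 1.1822738764632277
(221, 222) [470.9 121.8  40. ]
(273, 220) [473.5  25.7  47.3]
(325, 218) [474.8 -67.6  63.7]
(227, 116) [692.1 116.5   4.6]
(360, 127) [ 663.8 -151.1   17.8]
(223, 222) [471.1 118.3  37.9]
(197, 205) [498.  162.5  70. ]
(246, 205) [504.8  76.1  27. ]
(197, 240) [438.5 167.3  28.8]
bins rim 1341 min [ 439. -109.   62.] max [508. 163.  74.] c [472.9  26.9  67.8]
  rect [473.8  26. ] [ 60.  272.6] 2.4
walnutbin rim 419 min [439.  67.  64.] max [501. 163.  74.] c [469.2 114.7  68.6]
  rect [469.9 114.2] [60.3 95.5] 1.7
walnut 198 min [458. 105.  27.] max [487. 134.  44.] c [472.6 119.7  36.8]
  rect [472.8 120.7] [28.2 27.6] 45.8
tub rim 953 min [588.  28.  63.] max [760. 200.  72.] c [672.9 115.   67.3]
  rect [673.2 114.3] [171.3 170.4] 68.3
  circ ((673.6121215820312, 115.06103515625), 86.71742248535156)
board 5882 min [ 574. -249.   10.] max [763. -61.  20.] c [ 668.1 -153.6   15.5]
  rect [ 669.7 -154.4] [161.4 163.2] 77.6
side counter z 1.2069521219660828
bins rim 1329 min [ 435. -110.   62.] max [505. 164.  74.] c [470.1  26.1  67.3]
  rect [469.   26.5] [ 60.1 273.9] 2.5
walnutbin rim 354 min [435.  67.  64.] max [497. 164.  73.] c [465.9 115.   68.3]
  rect [465.1 114.7] [60.  97.6] 2.0
walnut 103 min [454.  96.  24.] max [499. 161.  44.] c [477.1 136.1  34.3]
  rect [476.3 128.4] [64.5 45. ] 89.9
tub rim 750 min [583.  29.  63.] max [755. 201.  71.] c [668.3 114.   66.7]
  rect [668.3 114.1] [171.9 170.1] 84.0
  circ ((669.0903930664062, 114.74159240722656), 86.94012451171875)
board 9026 min [ 572. -249.   10.] max [759. -61.  19.] c [ 664.2 -156.5   15.2]
  rect [ 666.1 -154.3] [160.6 160.6] 77.0
```

View pics/c0.png

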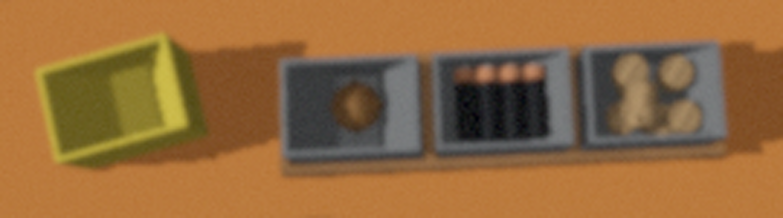

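The crop confirms it: the leftmost grey bin in the frame holds one walnut. Averaging both cameras gives:

| Item | x, y (mm) | Yaw |
|---|---|---|
| Bin | (467.5, 120.2) | 0.042 rad |
| Tub | (671, 114.5) | – |
| Board | (668, -154.4) | – |

Sizes and heights match the description. I'm moving off on an arc, clear of the base.

Request:
move_arm --steps '[{"fingers": -1, "translation": [3.5, -1.9, 0], "rotation": [0, 0, -0.12]}, {"fingers": -1, "translation": [7, -3.8, 0], "rotation": [0, 0, -0.24]}, {"fingers": -1, "translation": [10.5, -5.7, 0], "rotation": [0, 0, -0.36]}, {"fingers": -1, "translation": [14, -7.6, 0], "rotation": [0, 0, -0.48]}, {"fingers": -1, "translation": [17.5, -9.5, 0], "rotation": [0, 0, -0.6]}]'

```text
time_s: 0.52
eef_pos: [189.2, -558.2, 304.6]
eef_rot: [0.945, 0.32, -0.074, 0.01]
wrist_force: [-69.7, -43.4, -0.5]
finger_gap: 1.004
gripper_force: 33.5
```

```bash
cat >> h.py <<'E'
from scipy.spatial.transform import Rotation as R
def st():
    s=read_state();print("t",s["time_s"],"p",np.round(s["eef_pos"],1),"j",np.round(s["joints"],3),"f",np.round(s["wrist_force"],1),"gap",s["finger_gap"],s["gripper_force"])
    print("tool axes\n",R.from_quat(s["eef_rot"]).as_matrix().round(3).T);return s
def to(x,y,z,M):
    "shift (cm) and rotvec in tool axes to reach TCP xyz with rotation matrix M"
    s=read_state();A=R.from_quat(s["eef_rot"]);
    print("shift cm",(A.inv().apply(np.array([x,y,z])-s["eef_pos"])/10).round(2),"rot",(A.inv()*R.from_matrix(M)).as_rotvec().round(3))
def down(psi,tilt=0):
    "tool down, tool x at yaw psi; then tilt about tool y"
    c,s=np.cos(psi),np.sin(psi)
    return np.array([[c,s,0],[s,-c,0],[0,0,-1]])@R.from_rotvec([0,tilt,0]).as_matrix()
E
python3 -c "
from h import *
st();to(520,-300,300,down(1.2));to(467.5,120.2,300,down(1.613))"
```

```text
t 0.5167 p [ 189.2 -558.2  304.6] j [1.141 0.514 0.011 1.619 0.169 1.009 0.142] f [-69.7 -43.4  -0.5] gap 1.0040589346601925 33.457797076553106
tool axes
 [[ 0.785  0.603 -0.146]
 [ 0.605 -0.795 -0.029]
 [-0.133 -0.066 -0.989]]
shift cm [41.58 -0.5  -5.65] rot [-0.068  0.135 -0.546]
shift cm [ 62.78 -37.1   -7.71] rot [-0.097  0.121 -0.958]
```

```bash
python3 -c "
from h import *
s=read_state()
for k in('joint_velocities','joint_efforts','wrist_torque'):print(k,np.round(s[k],2))
f=np.load('f0.npz')
for n in 'PQ':
    p=f[n].reshape(-1,3);p=p[~np.isnan(p).any(1)]
    q=p[(p[:,2]>120)];print(n,len(q))
    if len(q):
        k=np.round(q/60).astype(int);u,c=np.unique(k,axis=0,return_counts=True)
        print([(tuple((a*60).tolist()),int(m)) for a,m in zip(u,c) if m>40])
"
```

```text
joint_velocities [-0.49 -0.14  0.42  0.28  0.22 -0.09  0.4 ]
joint_efforts [-49.36 -41.24 -45.   -10.56 -18.36   1.     4.47]
wrist_torque [-9.77 15.31 -4.43]
P 0
Q 2353
[((-120, 660, 240), 41), ((-60, 480, 120), 221), ((-60, 480, 180), 266), ((-60, 540, 120), 148), ((-60, 540, 180), 355), ((-60, 540, 240), 50), ((-60, 600, 120), 126), ((-60, 600, 180), 308), ((-60, 600, 240), 96), ((-60, 660, 120), 111), ((-60, 660, 180), 267), ((-60, 720, 120), 99), ((-60, 720, 180), 131)]
```

The wrist force shows the fingertips met something tall that neither camera sees, near (225,-600). I'm backing off the way I came.

Request:
move_arm --steps '[{"fingers": -1, "translation": [-4, -1, -0.5], "rotation": [0, 0, 0]}, {"fingers": -1, "translation": [-8, -2, -1], "rotation": [0, 0, 0]}]'

```text
time_s: 0.68
eef_pos: [178.7, -559.0, 306.8]
eef_rot: [0.927, 0.373, -0.031, -0.013]
wrist_force: [-19.5, 2.2, -11.9]
finger_gap: 0.997
gripper_force: 9.2
```

Request:
move_arm --steps '[{"fingers": -1, "translation": [-2.5, -0.8, -0.5], "rotation": [0, 0, 0]}, {"fingers": -1, "translation": [-2.5, -0.8, -3], "rotation": [0, 0, 0]}, {"fingers": -1, "translation": [-2.5, -0.8, -6], "rotation": [0, 0, 0]}]'

```text
time_s: 0.93
eef_pos: [199.7, -559.8, 369.9]
eef_rot: [0.917, 0.399, -0.001, -0.004]
wrist_force: [2.5, -0.4, 0.0]
finger_gap: 0.997
gripper_force: 0.0
```

```bash
python3 - <<'E'
from h import *
s=st()
b,Q=cloud("side");a,P=cloud("top")
f=np.load("f0.npz")
for n,i,o in(("t",a,f["a"]),("s",b,f["b"])):
    d=np.abs(i.astype(int)-o).max(-1)>45;v,u=np.nonzero(d);print(n,d.sum(),(u.min(),u.max(),v.min(),v.max()) if d.sum() else "")
save("pics/both1.png",np.hstack([a,b]),.78)
E
```

```text
t 0.9333 p [ 199.7 -559.8  369.9] j [ 1.3    0.48  -0.177  1.48   0.088  1.198  0.36 ] f [ 2.5 -0.4  0. ] gap 0.997200541512353 0.0
tool axes
 [[ 0.682  0.731  0.002]
 [ 0.731 -0.682 -0.009]
 [-0.005  0.008 -1.   ]]
t 0 
s 0
```

View pics/both1.png

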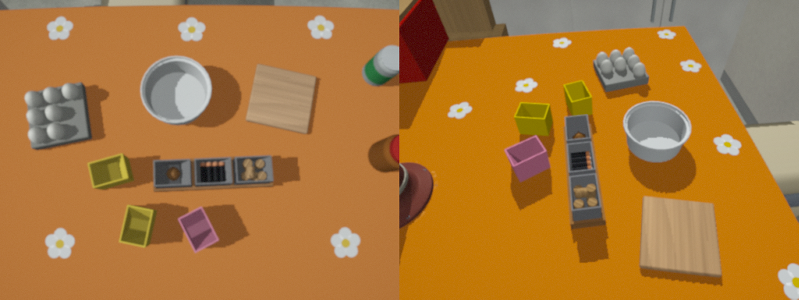

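Both views look unchanged and the force is back to zero. I'll climb well above the obstacle and continue in shorter calls, watching the force.

Request:
move_arm --steps '[{"fingers": -1, "translation": [0, 0, -3.5], "rotation": [0, 0, 0]}, {"fingers": -1, "translation": [0, 0, -7], "rotation": [0, 0, 0]}, {"fingers": -1, "translation": [0, 0, -10.5], "rotation": [0, 0, 0]}, {"fingers": -1, "translation": [0, 0, -14], "rotation": [0, 0, 0]}]'

```text
time_s: 1.37
eef_pos: [204.8, -558.7, 513.5]
eef_rot: [0.915, 0.403, 0.0, -0.001]
wrist_force: [-0.8, -1.3, 0.0]
finger_gap: 0.999
gripper_force: 0.0
```

```bash
python3 -c "
from h import *
st();to(420,-380,510,down(.9));to(540,-150,510,down(1.3))"
```

```text
t 1.3667 p [ 204.8 -558.7  513.5] j [ 1.287  0.423 -0.181  1.178  0.074  1.549  0.378] f [-0.8 -1.3  0. ] gap 0.9994719577407981 0.0
tool axes
 [[ 0.675  0.738  0.001]
 [ 0.738 -0.675 -0.002]
 [-0.001  0.002 -1.   ]]
shift cm [27.72  3.8   0.36] rot [-0.002 -0.001 -0.071]
shift cm [52.78 -2.88  0.39] rot [-0.001 -0.001 -0.471]
```

Request:
move_arm --steps '[{"fingers": -1, "translation": [3, -1.4, 0], "rotation": [0, 0, -0.02]}, {"fingers": -1, "translation": [6, -2.8, 0], "rotation": [0, 0, -0.04]}, {"fingers": -1, "translation": [9, -4.2, 0], "rotation": [0, 0, -0.06]}]'

```text
time_s: 1.62
eef_pos: [235.0, -463.5, 512.2]
eef_rot: [0.903, 0.43, 0.0, -0.0]
wrist_force: [1.0, 0.3, -0.2]
finger_gap: 1.0
gripper_force: 0.0
```

Request:
move_arm --steps '[{"fingers": -1, "translation": [3, -1.4, 0], "rotation": [0, 0, -0.03]}, {"fingers": -1, "translation": [6, -2.5, 0], "rotation": [0, 0, -0.06]}, {"fingers": -1, "translation": [9, -3.2, 0], "rotation": [0, 0, -0.1]}]'

```text
time_s: 1.87
eef_pos: [266.4, -372.3, 512.2]
eef_rot: [0.88, 0.475, -0.0, -0.001]
wrist_force: [0.1, -0.3, 0.7]
finger_gap: 1.002
gripper_force: 0.0
```

```bash
python3 -c "
from h import *
st();to(450,-150,450,down(1.2));to(467.5,120.2,250,down(1.613))"
```

```text
t 1.8667 p [ 266.4 -372.3  512.2] j [ 1.132  0.172 -0.285  1.542  0.049  1.436  0.264] f [ 0.1 -0.3  0.7] gap 1.0017014913611124 0.0
tool axes
 [[ 0.548  0.836 -0.   ]
 [ 0.836 -0.548 -0.001]
 [-0.001  0.001 -1.   ]]
shift cm [28.66  3.18  6.21] rot [-0.001 -0.    -0.209]
shift cm [ 52.22 -10.14  26.23] rot [-0.001 -0.    -0.622]
```

Request:
move_arm --steps '[{"fingers": -1, "translation": [3.8, 0.4, 0], "rotation": [0, 0, -0.03]}, {"fingers": -1, "translation": [7.6, 0.8, 0], "rotation": [0, 0, -0.06]}, {"fingers": -1, "translation": [11.4, 1.2, 0], "rotation": [0, 0, -0.1]}, {"fingers": -1, "translation": [15.2, 1.6, 0.5], "rotation": [0, 0, -0.14]}, {"fingers": -1, "translation": [19, 2, 1.5], "rotation": [0, 0, -0.2]}]'

```text
time_s: 2.28
eef_pos: [388.6, -224.9, 498.0]
eef_rot: [0.828, 0.561, 0.0, 0.001]
wrist_force: [0.2, -0.7, -0.6]
finger_gap: 1.002
gripper_force: 0.0
```

```bash
python3 -c "
from h import *
st();to(467.5,120.2,300,down(1.613))"
```

```text
t 2.2833 p [ 388.6 -224.9  498. ] j [ 0.851  0.17  -0.458  1.593  0.077  1.394  0.005] f [ 0.2 -0.7 -0.6] gap 1.001837637949381 0.0
tool axes
 [[ 0.37   0.929 -0.001]
 [ 0.929 -0.37   0.002]
 [ 0.002 -0.001 -1.   ]]
shift cm [34.99 -5.49 19.77] rot [ 0.002  0.001 -0.422]
```

Request:
move_arm --steps '[{"fingers": -1, "translation": [3.5, -0.4, 1.5], "rotation": [0, 0, -0.05]}, {"fingers": -1, "translation": [7, -0.9, 3], "rotation": [0, 0, -0.1]}, {"fingers": -1, "translation": [10.5, -1.4, 4.5], "rotation": [0, 0, -0.15]}, {"fingers": -1, "translation": [14, -2, 6], "rotation": [0, 0, -0.2]}, {"fingers": -1, "translation": [17.5, -2.6, 7.5], "rotation": [0, 0, -0.25]}]'

```text
time_s: 2.7
eef_pos: [428.3, -52.8, 421.6]
eef_rot: [0.751, 0.66, -0.0, -0.0]
wrist_force: [0.0, -0.3, 0.0]
finger_gap: 1.004
gripper_force: 0.0
```

```bash
python3 -c "
from h import *
st();to(467.5,120.2,250,down(1.613))"
```

```text
t 2.7 p [428.3 -52.8 421.6] j [ 0.582  0.197 -0.621  1.792  0.123  1.192 -0.205] f [ 0.  -0.3  0. ] gap 1.0040062026602228 0.0
tool axes
 [[ 0.129  0.992 -0.   ]
 [ 0.992 -0.129 -0.001]
 [-0.001 -0.    -1.   ]]
shift cm [17.67  1.67 17.15] rot [-0.001  0.    -0.171]
```

Request:
move_arm --steps '[{"fingers": -1, "translation": [3, 0.3, 1.8], "rotation": [0, 0, -0.03]}, {"fingers": -1, "translation": [6, 0.6, 3.6], "rotation": [0, 0, -0.06]}, {"fingers": -1, "translation": [9, 0.9, 5.4], "rotation": [0, 0, -0.1]}, {"fingers": -1, "translation": [12, 1.2, 7.2], "rotation": [0, 0, -0.14]}, {"fingers": -1, "translation": [15, 1.5, 9], "rotation": [0, 0, -0.17]}]'

```text
time_s: 3.12
eef_pos: [462.9, 93.4, 331.3]
eef_rot: [0.693, 0.721, -0.0, -0.0]
wrist_force: [1.4, -0.0, 0.3]
finger_gap: 1.0
gripper_force: 0.0
```

```bash
python3 -c "
from h import *
st();to(467.5,120.2,180,down(1.613))"
```

```text
t 3.1167 p [462.9  93.4 331.3] j [ 0.252  0.374 -0.685  1.86   0.277  1.005 -0.509] f [ 1.4 -0.   0.3] gap 1.0002146042338684 0.0
tool axes
 [[-0.04   0.999 -0.   ]
 [ 0.999  0.04  -0.001]
 [-0.001 -0.    -1.   ]]
shift cm [ 2.66  0.58 15.13] rot [-0.001  0.    -0.002]
```

Request:
move_arm --steps '[{"fingers": -1, "translation": [1.2, 0.3, 3.5], "rotation": [0, 0, 0]}, {"fingers": -1, "translation": [2.4, 0.6, 7], "rotation": [0, 0, 0]}, {"fingers": -1, "translation": [2.7, 0.6, 10.5], "rotation": [0, 0, 0]}, {"fingers": -1, "translation": [2.7, 0.6, 14], "rotation": [0, 0, 0]}, {"fingers": -1, "translation": [2.7, 0.6, 14.5], "rotation": [0, 0, 0]}]'

```text
time_s: 3.53
eef_pos: [464.8, 118.4, 182.6]
eef_rot: [0.693, 0.721, -0.005, -0.003]
wrist_force: [0.4, 0.1, -0.4]
finger_gap: 1.002
gripper_force: 0.0
```

```bash
python3 -c "
from h import *
st();to(467.5,120.2,115,down(1.613))
b,Q=cloud('side');save('pics/s2.png',b,1.5)"
```

```text
t 3.5333 p [464.8 118.4 182.6] j [ 0.077  0.588 -0.55   2.022  0.482  0.673 -0.746] f [ 0.4  0.1 -0.4] gap 1.001898926866055 0.0
tool axes
 [[-0.04   0.999 -0.003]
 [ 0.999  0.04  -0.012]
 [-0.012 -0.003 -1.   ]]
shift cm [0.19 0.35 6.76] rot [-0.012  0.003 -0.002]
```

View pics/s2.png

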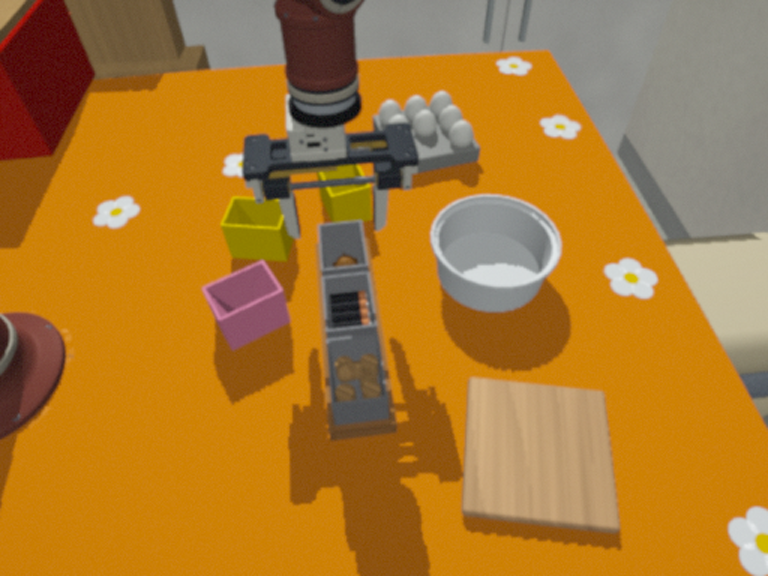

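The fingers at (292,235) and (380,225) straddle the walnut bin at (343,245). The near yellow bin at (258,230) is close to the left finger, so I'll check that gap before descending.

```bash
python3 -c "
from h import *
f=np.load('f0.npz')
for I,X in((f['a'],f['P']),(f['b'],f['Q'])):
    i=I.astype(int);m=(i[...,0]-i[...,2]>60)&(abs(i[...,0]-i[...,1])<45)&(X[...,2]>20)
    for x0,x1 in((330,420),(430,530)):
        p=X[m&(X[...,0]>x0)&(X[...,0]<x1)&(X[...,1]>130)&(X[...,1]<330)]
        if len(p):print(len(p),np.percentile(p,[1,99],axis=0).round(0).tolist(), 'max x for y<145',p[p[:,1]<150].max(0).round() if (p[:,1]<150).any() else '')
"
```

```text
792 [[330.0, 163.0, 20.0], [394.0, 231.0, 69.0]] max x for y<145 
1447 [[431.0, 138.0, 21.0], [512.0, 314.0, 69.0]] max x for y<145 [507. 149.  70.]
966 [[331.0, 162.0, 20.0], [392.0, 232.0, 68.0]] max x for y<145 
1144 [[432.0, 152.0, 21.0], [509.0, 314.0, 69.0]] max x for y<145 [500. 149.  28.]
```

The near yellow bin reaches only x≤394, y≥162, so the fingers are clear. Descending, then gripping.

Request:
move_arm --steps '[{"fingers": -1, "translation": [0.1, 0.0, 2.3], "rotation": [0, 0, 0]}, {"fingers": -1, "translation": [0.1, 0.0, 4.5], "rotation": [0, 0, 0]}, {"fingers": -1, "translation": [0.1, 0.0, 6.2], "rotation": [0, 0, 0]}, {"fingers": -1, "translation": [0.1, 0.0, 6.2], "rotation": [0, 0, 0]}]'

```text
time_s: 3.92
eef_pos: [467.9, 119.8, 125.1]
eef_rot: [0.694, 0.72, -0.001, -0.0]
wrist_force: [-0.4, -0.3, 0.3]
finger_gap: 1.006
gripper_force: 0.0
```

```bash
python3 -c "
from h import *
st();to(467.5,120.2,114,down(1.613))"
```

```text
t 3.9167 p [467.9 119.8 125.1] j [ 0.008  0.678 -0.456  2.063  0.581  0.529 -0.836] f [-0.4 -0.3  0.3] gap 1.006050176993522 0.0
tool axes
 [[-0.038  0.999 -0.001]
 [ 0.999  0.038 -0.002]
 [-0.002 -0.001 -1.   ]]
shift cm [ 0.04 -0.04  1.11] rot [-0.002  0.001 -0.004]
```

Request:
move_arm --steps '[{"fingers": -1, "translation": [0, 0, 1.1], "rotation": [0, 0, 0]}, {"fingers": 1, "translation": [0, 0, 1.1], "rotation": [0, 0, 0]}, {"fingers": 1, "translation": [0, 0, 1.1], "rotation": [0, 0, 0]}, {"fingers": 1, "translation": [0, 0, 1.1], "rotation": [0, 0, 0]}, {"fingers": 1, "translation": [0, 0, 1.1], "rotation": [0, 0, 0]}]' --newtons 20

```text
time_s: 4.33
eef_pos: [469.0, 120.4, 116.1]
eef_rot: [0.694, 0.72, 0.001, 0.001]
wrist_force: [-0.6, 0.5, 0.3]
finger_gap: 0.764
gripper_force: 0.0
```

Request:
move_arm --steps '[{"fingers": 1, "translation": [0, 0, 0], "rotation": [0, 0, 0]}, {"fingers": 1, "translation": [0, 0, 0], "rotation": [0, 0, 0]}, {"fingers": 1, "translation": [0, 0, 0], "rotation": [0, 0, 0]}]'

```text
time_s: 4.58
eef_pos: [468.5, 120.2, 115.5]
eef_rot: [0.694, 0.72, 0.0, 0.0]
wrist_force: [-0.5, -0.8, 6.2]
finger_gap: 0.646
gripper_force: 20.0
```

Gripped at 0.646, which is a 60 mm opening as expected. Lifting straight up.

Request:
move_arm --steps '[{"fingers": 1, "translation": [0, 0, -0.7], "rotation": [0, 0, 0]}, {"fingers": 1, "translation": [0, 0, -1.8], "rotation": [0, 0, 0]}, {"fingers": 1, "translation": [0, 0, -3.2], "rotation": [0, 0, 0]}, {"fingers": 1, "translation": [0, 0, -4.8], "rotation": [0, 0, 0]}, {"fingers": 1, "translation": [0, 0, -6.4], "rotation": [0, 0, 0]}]'

```text
time_s: 5.0
eef_pos: [467.8, 120.1, 179.4]
eef_rot: [0.693, 0.72, -0.0, -0.0]
wrist_force: [1.3, 0.3, -0.4]
finger_gap: 0.645
gripper_force: 20.0
```

Request:
move_arm --steps '[{"fingers": 1, "translation": [0, 0, -1.8], "rotation": [0, 0, 0]}, {"fingers": 1, "translation": [0, 0, -3.6], "rotation": [0, 0, 0]}, {"fingers": 1, "translation": [0, 0, -5.4], "rotation": [0, 0, 0]}, {"fingers": 1, "translation": [0, 0, -7.2], "rotation": [0, 0, 0]}, {"fingers": 1, "translation": [0, 0, -9], "rotation": [0, 0, 0]}]'

```text
time_s: 5.42
eef_pos: [467.7, 120.0, 269.7]
eef_rot: [0.693, 0.721, -0.0, -0.0]
wrist_force: [0.9, -0.2, -1.8]
finger_gap: 0.644
gripper_force: 20.0
```

```bash
python3 -c "
from h import *
st();to(671,150,290,down(1.6))
b,Q=cloud('side');save('pics/s3.png',b,1.5)"
```

```text
t 5.4167 p [467.7 120.  269.7] j [ 0.156  0.467 -0.649  1.924  0.363  0.87  -0.642] f [ 0.9 -0.2 -1.8] gap 0.6440906944433212 19.996342062950134
tool axes
 [[-0.038  0.999 -0.   ]
 [ 0.999  0.038 -0.001]
 [-0.001 -0.    -1.   ]]
shift cm [ 2.21 20.43 -2.05] rot [-0.001  0.     0.009]
```

View pics/s3.png

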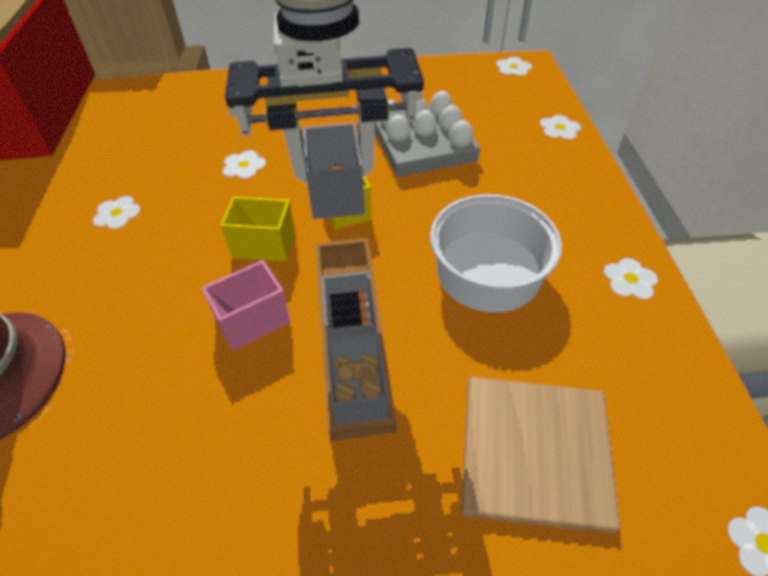

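The bin is out and level at (335,170) with the walnut visible inside. Before choosing a pour side, I'll identify the arm's kinematics from the logged states to see what the joint limits allow.

```bash
cat > fk.py <<'E'
import numpy as np,itertools
from scipy.spatial.transform import Rotation as R
from scipy.optimize import least_squares
D=[([1.315,.615,-.013,1.423,.008,1.103,-.04],[147.3,-632.5,302]),
([1.287,.423,-.181,1.178,.074,1.549,.378],[204.8,-558.7,513.5]),([1.132,.172,-.285,1.542,.049,1.436,.264],[266.4,-372.3,512.2]),
([.851,.17,-.458,1.593,.077,1.394,.005],[388.6,-224.9,498]),([.582,.197,-.621,1.792,.123,1.192,-.205],[428.3,-52.8,421.6]),
([.252,.374,-.685,1.86,.277,1.005,-.509],[462.9,93.4,331.3]),([.008,.678,-.456,2.063,.581,.529,-.836],[467.9,119.8,125.1]),([.156,.467,-.649,1.924,.363,.87,-.642],[467.7,120,269.7])]
PSI=[.229,.829,.989,1.192,1.441,1.611,1.609,1.609]
def rots(q,s,off):
    A=R.from_euler("Z",off[0]);out=[]
    for i,a in enumerate(q):
        A=A*R.from_euler("Z" if i%2==0 else "Y",(s[i//2] if i%2==0 else 1)*a);out.append(A)
    return out
def fk(q,s,p):
    "p: yaw offset, tool yaw offset, base z, upper, fore, tool, lateral x4"
    A=rots(q,s,p);z=np.array([0,0,1.])
    pos=p[2]*z+A[1].apply([p[6],p[8],p[3]])+A[3].apply([p[7],p[9],p[4]])+A[6].apply([0,0,p[5]])
    return pos,A[6]*R.from_euler("Z",p[1])
def target(psi):
    c,s=np.cos(psi),np.sin(psi);return R.from_matrix([[c,s,0],[s,-c,0],[0,0,-1]])
def res(p,s):
    o=[]
    for (q,x),ps in zip(D,PSI):
        a,B=fk(q,s,p);o+=list(a-x)+list(300*(target(ps).inv()*B).as_rotvec())
    return o
if __name__=="__main__":
    best=[]
    for s in itertools.product((1,-1),repeat=4):
        for o in((0,0),(0,np.pi),(0,1.57),(0,-1.57)):
            r=least_squares(res,[*o,330,440,440,220,0,0,0,0],args=(s,));best.append((r.cost,s,r.x))
    best.sort(key=lambda b:b[0])
    for b in best[:3]:print(round(b[0]),b[1],b[2].round(2))
    np.savez("fk",s=best[0][1],p=best[0][2])
E
python3 fk.py
```

```text
2 (-1, -1, -1, -1) [ -0.     1.57 138.41 548.17 372.09 116.23   0.63  -0.8  -12.15  -8.08]
2 (-1, -1, -1, -1) [ -0.     1.57 138.41 548.17 372.09 116.23   0.63  -0.8  -12.15  -8.08]
2 (-1, -1, -1, -1) [ -0.     1.57 138.41 548.17 372.09 116.22   0.63  -0.8  -12.15  -8.08]
```

```bash
cat > ik.py <<'E'
from fk import *
from h import down
F=np.load("fk.npz");S,PP=F["s"],F["p"]
LO=np.array([-3.12,-.3,-1.34,.26,-1.36,.01,-2.84])+.04;HI=np.array([3.12,2.06,1.32,2.42,4.5,1.98,2.84])-.04
def ik(G,M,q0):
    "grasp point G, tool matrix M"
    T=np.array(G)-65*M[:,2];B=R.from_matrix(M)
    def e(q):
        a,C=fk(q,S,PP);return np.r_[a-T,300*(B.inv()*C).as_rotvec(),2*(q-q0)]
    r=least_squares(e,np.clip(q0,LO+.001,HI-.001),bounds=(LO,HI));return r.x,np.abs(r.fun[:6]).max()
E
python3 - <<'E'
from ik import *
q00=np.array([.156,.467,-.649,1.924,.363,.87,-.642])
tub=np.array([671,114.5,0])
for psi in(.9,1.2,1.6,2.0,2.4):
  for sg in(1,-1):
    q=q00;line=[]
    hd=down(psi,sg*1.75)[:,2].copy();hd[2]=0;hd/=np.linalg.norm(hd)
    G=tub+30*hd+[0,0,205]
    for t in np.linspace(0,1.75,15):
        q,e=ik(G,down(psi,sg*t),q);line.append(round(e))
    print(psi,sg,"points",hd.round(2),"err",max(line),line[-1],"q",q.round(2))
E
```

```text
0.9 1 points [0.62 0.78 0.  ] err 68 68 q [ 0.63  1.29 -1.3   1.63 -1.32  0.42  1.09]
0.9 -1 points [-0.62 -0.78  0.  ] err 1 1 q [-0.72  1.4   1.28  1.09  0.41  1.94 -0.12]
1.2 1 points [0.36 0.93 0.  ] err 6 6 q [ 0.62  1.3  -1.3   1.67 -1.32  0.52  1.08]
1.2 -1 points [-0.36 -0.93  0.  ] err 0 0 q [-0.61  1.12  0.57  1.21  0.92  1.94 -0.57]
1.6 1 points [-0.03  1.    0.  ] err 0 0 q [ 0.58  1.33 -1.3   1.5  -0.75  0.85  0.51]
1.6 -1 points [ 0.03 -1.    0.  ] err 0 0 q [-0.46  0.99  0.11  1.39  1.37  1.89 -0.79]
2.0 1 points [-0.42  0.91  0.  ] err 0 0 q [ 0.49  1.36 -1.3   1.31 -0.53  1.3   0.26]
2.0 -1 points [ 0.42 -0.91  0.  ] err 0 0 q [-0.47  0.92  0.08  1.59  1.65  1.66 -0.94]
2.4 1 points [-0.74  0.68  0.  ] err 0 0 q [ 0.37  1.35 -1.21  1.12 -0.51  1.77  0.19]
2.4 -1 points [ 0.74 -0.68  0.  ] err 0 0 q [-0.38  0.86 -0.04  1.76  2.04  1.54 -1.09]
```

All sideways options are reachable. I choose ψ=2.0, with the tool ending up pointing (+0.42,-0.91), because it leaves wide joint margins. First I carry the bin over, still level.

```bash
python3 -c "
from h import *
to(684,87,275,down(2.0))"
```

```text
shift cm [-4.23 21.33 -0.1 ] rot [ 0.006 -0.    -0.391]
```

Request:
move_arm --steps '[{"fingers": 1, "translation": [-0.3, 1.5, -0.2], "rotation": [0, 0, -0.03]}, {"fingers": 1, "translation": [-0.8, 4, -0.5], "rotation": [0, 0, -0.08]}, {"fingers": 1, "translation": [-1.4, 7, -0.5], "rotation": [0, 0, -0.13]}, {"fingers": 1, "translation": [-2, 10, -0.5], "rotation": [0, 0, -0.19]}, {"fingers": 1, "translation": [-2.6, 13, -0.5], "rotation": [0, 0, -0.25]}]'

```text
time_s: 5.88
eef_pos: [600.0, 98.5, 273.1]
eef_rot: [0.597, 0.802, -0.001, -0.0]
wrist_force: [0.2, 0.4, -1.6]
finger_gap: 0.641
gripper_force: 20.0
```

```bash
python3 -c "
from h import *
st();to(684,87,275,down(2.0))"
```

```text
t 5.8833 p [600.   98.5 273.1] j [ 0.195  0.659 -0.677  1.577  0.453  1.069 -0.31 ] f [ 0.2  0.4 -1.6] gap 0.6406542075883427 19.996272325515747
tool axes
 [[-0.287  0.958 -0.   ]
 [ 0.958  0.287 -0.001]
 [-0.001 -0.001 -1.   ]]
shift cm [-3.51  7.72 -0.2 ] rot [-0.001  0.    -0.138]
```

Request:
move_arm --steps '[{"fingers": 1, "translation": [-1.2, 2.6, -0.1], "rotation": [0, 0, -0.05]}, {"fingers": 1, "translation": [-2.3, 5, -0.2], "rotation": [0, 0, -0.1]}, {"fingers": 1, "translation": [-3.1, 6.8, -0.2], "rotation": [0, 0, -0.13]}, {"fingers": 1, "translation": [-3.5, 7.7, -0.2], "rotation": [0, 0, -0.138]}, {"fingers": 1, "translation": [-3.5, 7.7, -0.2], "rotation": [0, 0, -0.138]}]'

```text
time_s: 6.3
eef_pos: [684.3, 86.2, 273.6]
eef_rot: [0.543, 0.84, -0.0, -0.0]
wrist_force: [-0.2, -0.6, -1.3]
finger_gap: 0.644
gripper_force: 20.0
```

Request:
move_arm --steps '[{"fingers": 1, "translation": [0.52, 0, 0.02], "rotation": [0, -0.08, 0]}, {"fingers": 1, "translation": [1.3, 0, 0.13], "rotation": [0, -0.2, 0]}, {"fingers": 1, "translation": [2.03, 0, 0.33], "rotation": [0, -0.32, 0]}, {"fingers": 1, "translation": [2.77, 0, 0.62], "rotation": [0, -0.44, 0]}, {"fingers": 1, "translation": [3.45, 0, 0.99], "rotation": [0, -0.56, 0]}]'

```text
time_s: 6.72
eef_pos: [667.4, 120.2, 266.5]
eef_rot: [0.52, 0.808, -0.15, 0.234]
wrist_force: [0.5, 0.2, -1.6]
finger_gap: 0.645
gripper_force: 20.0
```

```bash
python3 -c "
from h import *
s=st();print('grasp',s['eef_pos']+65*R.from_quat(s['eef_rot']).as_matrix()[:,2])"
```

```text
t 6.7167 p [667.4 120.2 266.5] j [-0.168  0.727 -0.412  1.477  0.91   1.213 -0.504] f [ 0.5  0.2 -1.6] gap 0.6452155522790672 19.99376267194748
tool axes
 [[-0.35   0.77  -0.534]
 [ 0.91   0.415  0.002]
 [ 0.223 -0.486 -0.845]]
grasp [681.92460437  88.58996622 211.60239286]
```

Request:
move_arm --steps '[{"fingers": 1, "translation": [0.78, 0, 0.05], "rotation": [0, -0.12, 0]}, {"fingers": 1, "translation": [1.55, 0, 0.19], "rotation": [0, -0.24, 0]}, {"fingers": 1, "translation": [2.29, 0, 0.42], "rotation": [0, -0.36, 0]}, {"fingers": 1, "translation": [2.77, 0, 0.62], "rotation": [0, -0.44, 0]}, {"fingers": 1, "translation": [3.0, 0, 0.73], "rotation": [0, -0.48, 0]}]'

```text
time_s: 7.13
eef_pos: [657.3, 141.8, 240.9]
eef_rot: [0.467, 0.732, -0.27, 0.417]
wrist_force: [-0.8, 0.1, -1.2]
finger_gap: 0.647
gripper_force: 20.0
```

```bash
python3 -c "
from h import *
s=st();print('grasp',s['eef_pos']+65*R.from_quat(s['eef_rot']).as_matrix()[:,2])
M=down(2.0,-1.55);G=np.array([684,87,190]);to(*(G-65*M[:,2]),M)"
```

```text
t 7.1333 p [657.3 141.8 240.9] j [-0.434  0.83  -0.206  1.558  1.21   1.386 -0.817] f [-0.8  0.1 -1.2] gap 0.6468617953191649 19.99576359987259
tool axes
 [[-0.216  0.459 -0.862]
 [ 0.908  0.419 -0.005]
 [ 0.359 -0.784 -0.507]]
grasp [680.58179991  90.85380475 207.90959642]
shift cm [4.47 0.18 2.16] rot [ 0.001 -0.511  0.006]
```

Request:
move_arm --steps '[{"fingers": 1, "translation": [0.9, 0, 0.4], "rotation": [0, -0.08, 0]}, {"fingers": 1, "translation": [1.8, 0, 0.8], "rotation": [0, -0.18, 0]}, {"fingers": 1, "translation": [2.7, 0.1, 1.3], "rotation": [0, -0.29, 0]}, {"fingers": 1, "translation": [3.6, 0.1, 1.7], "rotation": [0, -0.4, 0]}, {"fingers": 1, "translation": [4.4, 0.1, 2.1], "rotation": [0, -0.5, 0]}]'

```text
time_s: 7.55
eef_pos: [658.5, 143.1, 194.4]
eef_rot: [0.388, 0.603, -0.377, 0.586]
wrist_force: [-0.4, -0.9, -0.9]
finger_gap: 0.642
gripper_force: 20.0
```

```bash
python3 -c "
from h import *
s=st();print('grasp',s['eef_pos']+65*R.from_quat(s['eef_rot']).as_matrix()[:,2])
M=down(2.0,-1.8);G=np.array([684,87,190]);to(*(G-65*M[:,2]),M)
a,P=cloud('top');b,Q=cloud('side');save('pics/p4.png',np.hstack([a[30:200,80:330],b[80:250,180:430]]),1.6)"
```

```text
t 7.55 p [658.5 143.1 194.4] j [-5.970e-01  1.060e+00 -1.000e-03  1.563e+00  1.408e+00  1.631e+00
 -1.060e+00] f [-0.4 -0.9 -0.9] gap 0.6420803942007086 19.995618760585785
tool axes
 [[-0.012  0.027 -1.   ]
 [ 0.91   0.414 -0.   ]
 [ 0.414 -0.91  -0.029]]
grasp [685.40444779  83.95017936 192.53465834]
shift cm [ 1.92 -0.02 -0.11] rot [-0.002 -0.258  0.   ]
```

View pics/p4.png

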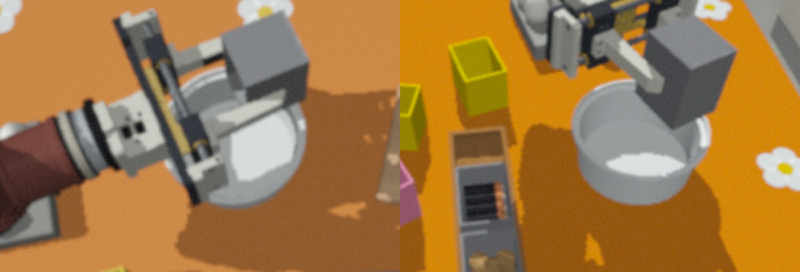

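The bin is tipped about 88° over the tub and no walnut shows in the tub yet. Tipping further, and holding.

Request:
move_arm --steps '[{"fingers": 1, "translation": [0.5, 0, 0], "rotation": [0, -0.06, 0]}, {"fingers": 1, "translation": [1.1, 0, 0], "rotation": [0, -0.14, 0]}, {"fingers": 1, "translation": [1.6, 0, 0], "rotation": [0, -0.21, 0]}, {"fingers": 1, "translation": [1.9, 0, 0], "rotation": [0, -0.26, 0]}, {"fingers": 1, "translation": [1.9, 0, 0], "rotation": [0, -0.26, 0]}]'

```text
time_s: 8.07
eef_pos: [658.6, 142.3, 175.2]
eef_rot: [0.337, 0.524, -0.425, 0.657]
wrist_force: [-0.2, -0.6, -2.8]
finger_gap: 0.645
gripper_force: 20.0
```

Request:
move_arm --steps '[{"fingers": 1, "translation": [0, 0, 0], "rotation": [0, 0, 0]}, {"fingers": 1, "translation": [0, 0, 0], "rotation": [0, 0, 0]}, {"fingers": 1, "translation": [0, 0, 0], "rotation": [0, 0, 0]}, {"fingers": 1, "translation": [0, 0, 0], "rotation": [0, 0, 0]}, {"fingers": 1, "translation": [0, 0, 0], "rotation": [0, 0, 0]}]'

```text
time_s: 8.48
eef_pos: [658.9, 143.2, 177.2]
eef_rot: [0.338, 0.523, -0.424, 0.658]
wrist_force: [-0.6, -0.1, -0.4]
finger_gap: 0.642
gripper_force: 20.0
```

```bash
python3 -c "
from h import *
st()
M=down(2.0,-1.0);G=np.array([684,87,210]);to(*(G-65*M[:,2]),M)
a,P=cloud('top');b,Q=cloud('side');save('pics/p5.png',np.hstack([a[30:200,80:330],b[80:250,180:430]]),1.6)"
```

```text
t 8.4833 p [658.9 143.2 177.2] j [-0.646  1.188  0.102  1.531  1.463  1.767 -1.129] f [-0.6 -0.1 -0.4] gap 0.6421609490778791 19.99607115983963
tool axes
 [[ 0.095 -0.205 -0.974]
 [ 0.911  0.413  0.002]
 [ 0.402 -0.887  0.226]]
shift cm [-6.46 -0.04  2.21] rot [-0.003  0.799 -0.002]
```

View pics/p5.png

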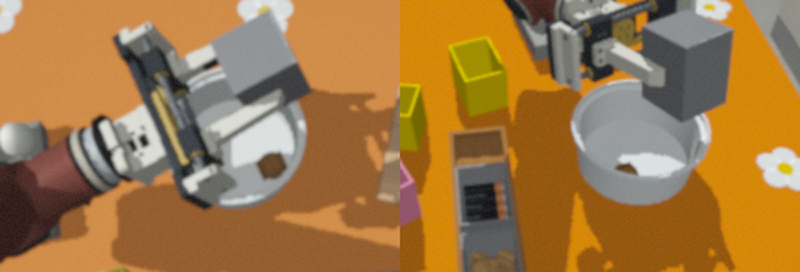

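The walnut lies in the tub at (272,165) in the left panel and shows in the right panel too. I'm bringing the bin back upright and raising it.

Request:
move_arm --steps '[{"fingers": 1, "translation": [-1.0, 0, 0.1], "rotation": [0, 0.1, 0]}, {"fingers": 1, "translation": [-2.2, 0, 0.4], "rotation": [0, 0.22, 0]}, {"fingers": 1, "translation": [-3.3, 0, 0.8], "rotation": [0, 0.34, 0]}, {"fingers": 1, "translation": [-4.3, 0, 1.2], "rotation": [0, 0.46, 0]}, {"fingers": 1, "translation": [-5.2, 0, 1.5], "rotation": [0, 0.58, 0]}]'

```text
time_s: 9.0
eef_pos: [659.6, 141.6, 231.3]
eef_rot: [0.444, 0.691, -0.308, 0.48]
wrist_force: [-0.6, -0.3, -1.4]
finger_gap: 0.643
gripper_force: 20.0
```

```bash
python3 -c "
from h import *
st()
M=down(2.0,-.6);G=np.array([690,60,225]);to(*(G-65*M[:,2]),M)"
```

```text
t 9.0 p [659.6 141.6 231.3] j [-0.5    0.894 -0.13   1.566  1.294  1.466 -0.906] f [-0.6 -0.3 -1.4] gap 0.6433582020586954 19.997718036174774
tool axes
 [[-0.144  0.318 -0.937]
 [ 0.91   0.415  0.001]
 [ 0.389 -0.853 -0.349]]
shift cm [-6.19 -0.62  3.05] rot [-0.001  0.614 -0.001]
```

Request:
move_arm --steps '[{"fingers": 1, "translation": [-1.3, -0.1, 0.5], "rotation": [0, 0.12, 0]}, {"fingers": 1, "translation": [-2.6, -0.2, 1.1], "rotation": [0, 0.24, 0]}, {"fingers": 1, "translation": [-3.9, -0.3, 1.8], "rotation": [0, 0.36, 0]}, {"fingers": 1, "translation": [-5.1, -0.4, 2.4], "rotation": [0, 0.48, 0]}, {"fingers": 1, "translation": [-6.2, -0.5, 3], "rotation": [0, 0.6, 0]}]'

```text
time_s: 9.42
eef_pos: [675.5, 93.2, 279.9]
eef_rot: [0.516, 0.801, -0.163, 0.255]
wrist_force: [-0.3, -1.1, -1.1]
finger_gap: 0.644
gripper_force: 20.0
```

```bash
python3 -c "
from h import *
st()
to(690,10,300,down(1.8))"
```

```text
t 9.4167 p [675.5  93.2 279.9] j [-0.162  0.711 -0.371  1.478  0.937  1.212 -0.479] f [-0.3 -1.1 -1.1] gap 0.6441805056636785 19.998851716518402
tool axes
 [[-0.337  0.744 -0.577]
 [ 0.91   0.414  0.001]
 [ 0.24  -0.525 -0.816]]
shift cm [-7.83 -2.13  3.08] rot [0.062 0.613 0.191]
```

Request:
move_arm --steps '[{"fingers": 1, "translation": [-1.6, -0.4, 0.6], "rotation": [0.01, 0.12, 0.03]}, {"fingers": 1, "translation": [-3.2, -0.8, 1.2], "rotation": [0.02, 0.24, 0.07]}, {"fingers": 1, "translation": [-4.8, -1.3, 1.8], "rotation": [0.035, 0.36, 0.11]}, {"fingers": 1, "translation": [-6.4, -1.7, 2.4], "rotation": [0.05, 0.48, 0.15]}, {"fingers": 1, "translation": [-7.8, -2.1, 3.1], "rotation": [0.062, 0.6, 0.19]}]'

```text
time_s: 9.83
eef_pos: [690.3, 9.1, 299.8]
eef_rot: [0.621, 0.783, -0.006, 0.009]
wrist_force: [0.7, -0.3, -1.8]
finger_gap: 0.646
gripper_force: 20.0
```

```bash
python3 -c "
from h import *
st()
to(668,-154.4,220,down(1.349))"
```

```text
t 9.8333 p [690.3   9.1 299.8] j [ 0.245  0.743 -0.597  1.286  0.438  1.235 -0.142] f [ 0.7 -0.3 -1.8] gap 0.6464586849203463 19.996347427368164
tool axes
 [[-0.227  0.974 -0.022]
 [ 0.974  0.228  0.002]
 [ 0.007 -0.021 -1.   ]]
shift cm [-15.23  -5.91   8.31] rot [0.007 0.021 0.451]
```

Request:
move_arm --steps '[{"fingers": 1, "translation": [-3, -1.2, 0.5], "rotation": [0, 0.02, 0.09]}, {"fingers": 1, "translation": [-6.2, -2.4, 1.5], "rotation": [0, 0.02, 0.18]}, {"fingers": 1, "translation": [-9.4, -3.7, 3], "rotation": [0, 0.02, 0.28]}, {"fingers": 1, "translation": [-12.4, -4.9, 5], "rotation": [0, 0.02, 0.37]}, {"fingers": 1, "translation": [-15, -5.8, 7], "rotation": [0, 0.02, 0.45]}]'

```text
time_s: 10.25
eef_pos: [667.5, -154.5, 231.7]
eef_rot: [0.782, 0.623, -0.0, 0.005]
wrist_force: [-0.4, -1.0, -1.0]
finger_gap: 0.644
gripper_force: 20.0
```

Request:
move_arm --steps '[{"fingers": 1, "translation": [0, 0, 0.5], "rotation": [0, 0, 0]}, {"fingers": 1, "translation": [0, 0, 0.5], "rotation": [0, 0, 0]}, {"fingers": 1, "translation": [0, 0, 0.5], "rotation": [0, 0, 0]}]'

```text
time_s: 10.5
eef_pos: [668.6, -149.5, 226.9]
eef_rot: [0.779, 0.627, 0.001, 0.004]
wrist_force: [-0.7, 0.9, -0.7]
finger_gap: 0.648
gripper_force: 20.0
```

```bash
python3 -c "
from h import *
st()
to(668,-154.4,126.5,down(1.349))
b,Q=cloud('side')
m=(Q[...,0]>600)&(Q[...,0]<740)&(Q[...,1]>-230)&(Q[...,1]<-80)&(Q[...,2]>60)
i=b.astype(int);g=m&((i.max(-1)-i.min(-1))<40)
p=Q[g];print(len(p));zb=np.percentile(p[:,2],[0.5,2,5,50]);print(zb)"
```

```text
t 10.5 p [ 668.6 -149.5  226.9] j [ 0.438  0.78  -0.48   1.395  0.388  1.054 -0.33 ] f [-0.7  0.9 -0.7] gap 0.6476071058506644 19.996148943901062
tool axes
 [[ 0.215  0.977 -0.003]
 [ 0.977 -0.215  0.007]
 [ 0.006 -0.004 -1.   ]]
shift cm [-0.46 -0.02 10.05] rot [0.007 0.003 0.005]
23420
[118.61815106 122.91539431 139.78586435 331.10766999]
```

The bin underside is at about 116–118 mm, matching the expected offset of 111.5 mm below the TCP. It should touch down at TCP z ≈ 126.5.

Request:
move_arm --steps '[{"fingers": 1, "translation": [-0.2, 0, 2.5], "rotation": [0.004, 0.003, 0]}, {"fingers": 1, "translation": [-0.4, 0, 5], "rotation": [0.007, 0.003, 0]}, {"fingers": 1, "translation": [-0.4, 0, 7.5], "rotation": [0.007, 0.003, 0]}, {"fingers": 1, "translation": [-0.4, 0, 9], "rotation": [0.007, 0.003, 0]}, {"fingers": 1, "translation": [-0.4, 0, 9.2], "rotation": [0.007, 0.003, 0]}]'

```text
time_s: 10.97
eef_pos: [667.6, -152.3, 132.7]
eef_rot: [0.779, 0.627, -0.001, -0.002]
wrist_force: [-0.1, 1.4, -0.9]
finger_gap: 0.644
gripper_force: 20.0
```

Request:
move_arm --steps '[{"fingers": 1, "translation": [0, 0, 0.1], "rotation": [0, 0, 0]}, {"fingers": 1, "translation": [0, 0, 0.2], "rotation": [0, 0, 0]}]'

```text
time_s: 11.13
eef_pos: [670.1, -153.3, 135.1]
eef_rot: [0.779, 0.627, 0.002, 0.002]
wrist_force: [-0.4, 0.2, -1.3]
finger_gap: 0.643
gripper_force: 20.0
```

```bash
python3 -c "
from h import *
st()
to(668,-154.4,126.5,down(1.349))"
```

```text
t 11.1333 p [ 670.1 -153.3  135.1] j [ 0.427  0.884 -0.443  1.458  0.439  0.894 -0.366] f [-0.4  0.2 -1.3] gap 0.6434263976313667 19.995847642421722
tool axes
 [[ 0.214  0.977  0.001]
 [ 0.977 -0.214  0.005]
 [ 0.005 -0.    -1.   ]]
shift cm [-0.16 -0.19  0.86] rot [ 0.005 -0.001  0.006]
```

Request:
move_arm --steps '[{"fingers": 1, "translation": [-0.1, -0.1, 0.3], "rotation": [0, 0, 0]}, {"fingers": 1, "translation": [-0.1, -0.1, 0.5], "rotation": [0, 0, 0]}, {"fingers": 1, "translation": [-0.1, -0.1, 0.6], "rotation": [0, 0, 0]}, {"fingers": 1, "translation": [-0.1, -0.1, 0.6], "rotation": [0, 0, 0]}]'

```text
time_s: 11.47
eef_pos: [667.5, -155.6, 127.5]
eef_rot: [0.78, 0.626, 0.0, 0.001]
wrist_force: [-0.1, 0.5, -0.8]
finger_gap: 0.642
gripper_force: 20.0
```

Request:
move_arm --steps '[{"fingers": 1, "translation": [0, 0, 0.1], "rotation": [0, 0, 0]}, {"fingers": 1, "translation": [0, 0, 0.2], "rotation": [0, 0, 0]}, {"fingers": 1, "translation": [0, 0, 0.2], "rotation": [0, 0, 0]}]'

```text
time_s: 11.72
eef_pos: [667.8, -155.6, 126.6]
eef_rot: [0.78, 0.626, 0.0, 0.001]
wrist_force: [-2.1, -0.7, 5.1]
finger_gap: 0.644
gripper_force: 20.0
```

Contact: Fz is now +5 N. I'll release gently, then retreat straight up.

Request:
move_arm --steps '[{"fingers": 0.5, "translation": [0, 0, 0], "rotation": [0, 0, 0]}, {"fingers": -0.5, "translation": [0, 0, 0], "rotation": [0, 0, 0]}, {"fingers": -1, "translation": [0, 0, 0], "rotation": [0, 0, 0]}, {"fingers": -1, "translation": [0, 0, 0], "rotation": [0, 0, 0]}, {"fingers": -1, "translation": [0, 0, 0], "rotation": [0, 0, 0]}]'

```text
time_s: 12.13
eef_pos: [667.5, -155.5, 124.9]
eef_rot: [0.78, 0.626, 0.0, 0.001]
wrist_force: [0.7, 0.2, 0.9]
finger_gap: 0.884
gripper_force: 0.0
```

Request:
move_arm --steps '[{"fingers": -1, "translation": [0, 0, 0], "rotation": [0, 0, 0]}, {"fingers": -1, "translation": [0, 0, 0], "rotation": [0, 0, 0]}, {"fingers": -1, "translation": [0, 0, 0], "rotation": [0, 0, 0]}]'

```text
time_s: 12.38
eef_pos: [667.5, -155.5, 125.0]
eef_rot: [0.78, 0.626, 0.0, 0.001]
wrist_force: [0.0, 0.5, 0.2]
finger_gap: 0.998
gripper_force: 0.0
```

Request:
move_arm --steps '[{"fingers": -1, "translation": [0, 0, -1.5], "rotation": [0, 0, 0]}, {"fingers": -1, "translation": [0, 0, -4], "rotation": [0, 0, 0]}, {"fingers": -1, "translation": [0, 0, -7], "rotation": [0, 0, 0]}, {"fingers": -1, "translation": [0, 0, -10.5], "rotation": [0, 0, 0]}, {"fingers": -1, "translation": [0, 0, -14], "rotation": [0, 0, 0]}]'

```text
time_s: 12.8
eef_pos: [667.0, -155.3, 266.1]
eef_rot: [0.78, 0.626, -0.0, 0.0]
wrist_force: [0.8, -0.2, -0.3]
finger_gap: 0.999
gripper_force: 0.0
```

Request:
move_arm --steps '[{"fingers": -1, "translation": [1, -3, -1], "rotation": [0, 0, 0]}, {"fingers": -1, "translation": [2, -6.5, -2], "rotation": [0, 0, 0]}, {"fingers": -1, "translation": [3, -10, -3], "rotation": [0, 0, 0]}, {"fingers": -1, "translation": [4, -13.5, -3], "rotation": [0, 0, 0]}, {"fingers": -1, "translation": [4, -13.5, -3], "rotation": [0, 0, 0]}]'

```text
time_s: 13.22
eef_pos: [536.7, -82.2, 294.7]
eef_rot: [0.777, 0.629, -0.003, -0.002]
wrist_force: [-0.3, 0.7, 0.2]
finger_gap: 1.002
gripper_force: 0.0
```

```bash
python3 -c "
from h import *
st()
a,P=cloud('top');b,Q=cloud('side');save('pics/f6.png',np.hstack([a,b]),.78)
for X in(P,Q):
    m=(X[...,0]>590)&(X[...,0]<750)&(X[...,1]>-235)&(X[...,1]<-75)&(X[...,2]>73)&(X[...,2]<90)
    p=X[m].astype(np.float32)
    if len(p)>10:print(len(p),np.percentile(p[:,2],[2,50,98]).round(1),cv2.minAreaRect(p[:,:2]))"
```

```text
t 13.2167 p [536.7 -82.2 294.7] j [ 0.471  0.509 -0.549  1.731  0.307  0.997 -0.402] f [-0.3  0.7  0.2] gap 1.0018989535191323 0.0
tool axes
 [[ 0.209  0.978 -0.002]
 [ 0.978 -0.209 -0.008]
 [-0.008 -0.    -1.   ]]Traceback (most recent call last):
  File "<string>", line 8, in <module>
    if len(p)>10:print(len(p),np.percentile(p[:,2],[2,50,98]).round(1),cv2.minAreaRect(p[:,:2]))
                                                                       ~~~~~~~~~~~~~~~^^^^^^^^^
cv2.error: OpenCV(4.12.0) /io/opencv/modules/imgproc/src/convhull.cpp:143: error: (-215:Assertion failed) total >= 0 && (depth == CV_32F || depth == CV_32S) in function 'convexHull'
```

View pics/f6.png

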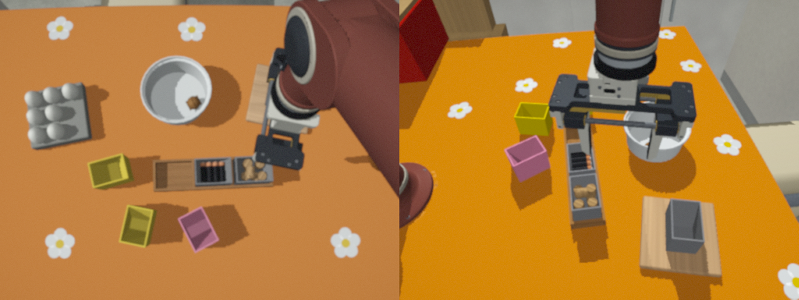

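The walnut is in the tub at (193,103). The bin stands upright, centred on the board at (685,226), the arm is clear, and nothing else has moved.

```bash
python3 -c "
from workcell import *
print(hand_in())"
```

```text
the job is handed in; nothing more can be done
None
```

The job is handed in at 13.2 s: the walnut is in the tub and the empty bin stands upright in the middle of the board, but on the way in the fingertips hit something tall outside both camera views (about 82 N at the wrist, under the 120 N limit), and I couldn't see what it was or whether it moved.

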